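# Draw out the grating plate and fit it on its catching box

### The job

The flat steel grating plate lies flush in its recess in the wooden chopping board, where it cannot be gripped. Press on it from above, just hard enough to drag it free of the two sprung cheeks that hold its far end, and slide it along the recess, out over the open end, until about a third of its length overhangs; then pinch the overhanging end by its two long edges, lift it clear, and lay it flat in the channel on top of the grey catching box, pushed fully home against the stop at the channel's far end. Never press hard on the plate or jam it, do not drop it, leave the other things where they stand, and let go at the end.

Things in the scene. Friction and masses are not known exactly. Their poses are not given: they have to be found in the camera images.
- plate_mid (a point): centre (half-way up) of the flat steel grating plate: 160 x 60 x 5 mm, loose, 0.1 to 0.2 kg; x along its length, y across, z up; ends alike, teeth under 1 mm and smooth to press on. It starts in the board's recess, flush with the board's top. Fingertips pressed on it with 12 to 18 N drag it out past the cheeks, lighter ones slip; over 30 N, touching down included, is too hard
- board: wooden chopping board, fixed, on levelling feet screwed 0 to 10 mm out; origin at the middle of its underside, 0 to 10 mm above the worktop; 190 mm along its x, 130 along y, top at z = 47 of its frame. A recess 65 mm wide, 5 deep runs on its middle line from its closed end at x = +70 mm to the open near end. Two sprung cheeks in its sides (x = +41 to +59) grip the plate's far end and let go after about 30 mm of travel
- board_mouth (a point): middle of the recess floor at its open end, in the board's near face (board x = -95 mm, z = 42 mm), axes as the board's; the plate slides out here towards -x of the board (roughly towards the robot), above free worktop; at the start its near end is 0 to 5 mm inside this face
- box: plain grey plastic catching box, open at the top, fixed; origin under its centre on the worktop; 110 mm along its x, 80 mm along its y. Two ledges at z = 42 mm along its long sides carry the plate; between the side rails (up to z = 54 mm, flared at the top) the channel is 65 mm wide, centred on y = 0. Plate home: its centre at x = -30, y = 0, z = 44.5 mm of the box, its length along x
- box_stop (a point): middle of the inner face of the stop that closes the channel's far end (box x = +50 mm, at ledge height z = 42 mm; the stop rises to z = 54 mm), axes as the box's; the channel's near end (box x = -55 mm) is open at ledge height, so the seated plate sticks out 55 mm there
- mug: bystander: speckled white mug, 86 x 121 x 90 mm, origin under its centre
- timer: bystander: white round kitchen timer, 63 x 63 x 55 mm, origin under its centre
- mill: bystander: dark wooden pepper mill, 58 mm wide, 150 mm high, origin under its centre
- tin: bystander: food tin, 75 mm wide, 110 mm high, origin under its centre. Mind the wall cabinet behind it: it hangs from 0.41 m above the worktop upward, at world x over 0.56 m and y from -0.13 to -0.45 m
- spice: bystander: spice jar with red cap, 45 mm wide, 106 mm high, origin under its centre
- teabox: bystander: black carton, 64 x 142 x 75 mm, origin under its centre
Not all that is in view belongs to the job. Leave any red look-alike of the part that bears plate_mid alone.

How it is judged:
By the outcome, as a careful person would: the job done as asked, in the order asked, and still so for the second after the job is handed in, with the robot touching nothing.
It also fails if it takes over 72 s, if anything falls off the work surface, if the arm or the gripper's body presses on something with over 40 N, if the wrist force passes 120 N, or if a joint passes its speed limit or range.

### The arm

A 6-joint arm with a two-finger parallel gripper is mounted at the origin on a cart in front of the work surface, level with it; the furniture and walls round the work are solid. World frame = base frame: x ahead of the robot, y to its left, z up, the work surface at z = 0. Lengths are in m, angles in degrees, forces in N, time in s.
With the tool pointing down it reaches from about 0.4 to 0.825 m from the base axis. Payload 7 kg.
Tool frame: the origin (TCP) lies at the very end of the fingers, on their centre line; the grasp point (between the pads) lies 19 mm behind it (r.hold_point_z is the distance from the TCP to the grasp point, in m); z points along the fingers, y is the line along which they close (so a half turn about z gives the same grasp; the last joint's range is limited). The gripper opens to 88 mm and grips with 3 to 60 N. Pads are 19 mm wide; open, the fingers measure 130 mm over their backs; the gripper's body (78 mm by 193 mm) begins 47 mm behind the grasp point.
Start: joints at [-47.836, 20.546, 0.682, 0, -70.136, -16.507], TCP at [0.292, -0.608, 0.227] pointing down, gripper open.
Joint ranges: [-176.03, 176.03], [-82.01, 121.73], [-58.28, 71.71], [-173.87, 95.51], [-174.79, -0.11], [-173.66, 173.66]. Speed limits (degrees/s): [136.94, 136.94, 172.46, 180, 180, 180].

### API

Orientations are given as [roll, pitch, yaw] about the fixed x, y, z axes, in that order (R = Rz(yaw) Ry(pitch) Rx(roll)).
In Python, from plant import telemetry, vision, workorder, r gives the robot as it stands.
- The arm moves only by the tool move_arm, never from a script. Its argument "plan" is a list of rows, each a list of 7 numbers: the opening, from -1 (shut) to 1 (fully open), so that 0 is half open, then the shift along the world's x, y, z in m, then the turn, a rotation vector about the world's x, y, z in degrees. In form: [[fingers, dx, dy, dz, ax, ay, az], ...]. A call has 1 to 20 rows; each row shifts and turns the commanded pose from where the row before left it; what a row does not reach is not made up. A row lasts 1/8 s, in which the tool goes at most 62.5 mm and 10.7 degrees, less where a joint would pass 70% of its speed; a pose out of reach is approached as far as the arm can. A call is refused whole if a number of a shift passes 0.0625 or a number of a turn 10.7, either way. A call with a gripper value outside its range is refused whole. The fingers move at their own pace and stop on an object; "force" is the grip in N (left out, the last holds). Time passes only in rows, so rows that do not move let the fingers close. It gives the time, the measured TCP pose, the force, the opening and the grip force at its end, in the units of the state.
- telemetry.get_state(): the state, without advancing time (a new reading comes with each control period).
- vision.capture(name): name is "scene" or "top"; returns a dict with "img" (400x640x3 uint8, red, green, blue), "depth" (400x640 float32, m along the optical axis (not along the pixel's ray), 0 where there is no reading), "intrinsics" (3x3 intrinsics, pixels), "R" (3x3) and "t" (3): a world point X has camera coordinates R X + t. Camera axes: x right, y down, z forward; pixel columns grow to the right and rows downward; lengths in m; the calibration is good to about 2 mm. A picture is of the moment at which its call begins.
- workorder.close_job(): hands the job in; it is judged then, once.
The state is a dict: "time_s": time; "joints": joint angles; "qd": joint speeds; "joint_torque": joint torques, N m; "tcp_pos": TCP position; "eef_rot": TCP orientation; "contact_force": force on the tool from outside, world axes, zero at the start; "moment": the same for the moment, N m; "gripper_width": finger opening in m; "gripper_force": force on a finger pad.
Only numpy, scipy, OpenCV 4.12 (cv2) and the standard library are available. Lean on these libraries where they do the work, as an engineer would, in place of code of your own. Each camera call takes 0.05 s, during which the arm holds its last target. There are 200 camera calls.

## Working session

There is one attempt and no reset: what is moved stays moved. The work goes in short steps, Python scripts to look and compute and a tool call to move; the robot and the scene stay as the last step left them, time stands still between calls to the robot, and variables do not carry over. Pictures are saved under pics/ and viewed, at most 10 in all, crops included, and the job is handed in when it is done.

Besides the shell and the picture viewer there is one more tool, called as name(argument=value, ...), one argument or row to a line, values as JSON. move_arm: Moves the arm, as the interface text tells. Its arguments: {"type":"object","properties":{"plan":{"type":"array"},"force":{"type":"number"}},"required":["plan"]}

```bash
mkdir -p pics; cat > h.py <<'E'
import numpy as np, cv2
from plant import telemetry, vision, workorder, r
def cap(n,save=None):
    c=vision.capture(n)
    if save: cv2.imwrite('pics/'+save,c['img'][:,:,::-1])
    return c
def cloud(c):
    K=np.array(c['intrinsics']);d=c['depth'];v,u=np.mgrid[:d.shape[0],:d.shape[1]]
    P=np.stack([(u-K[0,2])/K[0,0]*d,(v-K[1,2])/K[1,1]*d,d],-1)
    X=(P-np.array(c['t']))@np.array(c['R']); X[d==0]=np.nan
    return X
def ray(c,uv,z):
    K=np.array(c['intrinsics']);R=np.array(c['R']);t=np.array(c['t'])
    o=-R.T@t; out=[]
    for u,v in np.atleast_2d(uv):
        d=R.T@np.linalg.inv(K)@np.array([u,v,1.]); out.append(o+d*(z-o[2])/d[2])
    return np.array(out)
def st():
    s=telemetry.get_state()
    for k in('time_s','tcp_pos','eef_rot','contact_force','gripper_width','gripper_force','joints'): print(k,np.round(s[k],4))
E
python3 - <<'E'
from h import *
st()
for n in('top','scene'):
    c=cap(n,n+'1.png'); np.savez(n+'1.npz',**c); print(n,np.round(-np.array(c['R']).T@np.array(c['t']),3)); print(np.round(c['R'],3),c['intrinsics'])
E
```

```text
time_s 0.0
tcp_pos [ 0.292  -0.608   0.2256]
eef_rot [ 1.799069e+02 -7.900000e-03 -1.543490e+02]
contact_force [-0.2265  0.6561 -0.3379]
gripper_width 0.0876
gripper_force 0.0
joints [-4.78361e+01  2.05900e+01  6.34900e-01 -2.01000e-02 -7.01364e+01
 -1.65061e+01]
top [0.418 0.212 1.598]
[[-0.022 -1.    -0.014]
 [-0.997  0.023 -0.07 ]
 [ 0.07   0.013 -0.997]] [[446.12392362   0.         325.32244166]
 [  0.         446.12392362 201.19138255]
 [  0.           0.           1.        ]]
scene [-0.238  0.45   1.316]
[[-0.284 -0.959  0.014]
 [-0.813  0.233 -0.533]
 [ 0.508 -0.163 -0.846]] [[476.07425131   0.         317.11619801]
 [  0.         476.07425131 199.45666423]
 [  0.           0.           1.        ]]
```

View pics/top1.png

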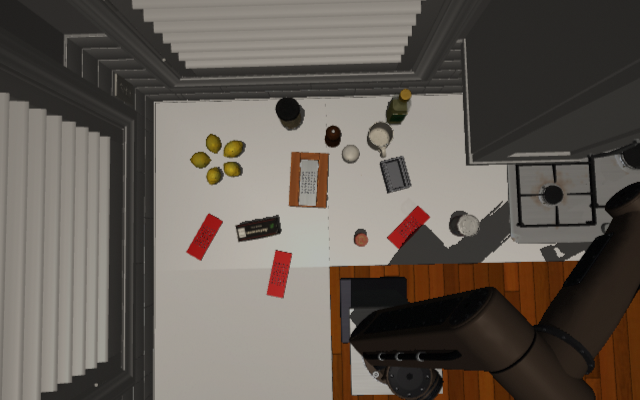

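View pics/scene1.png

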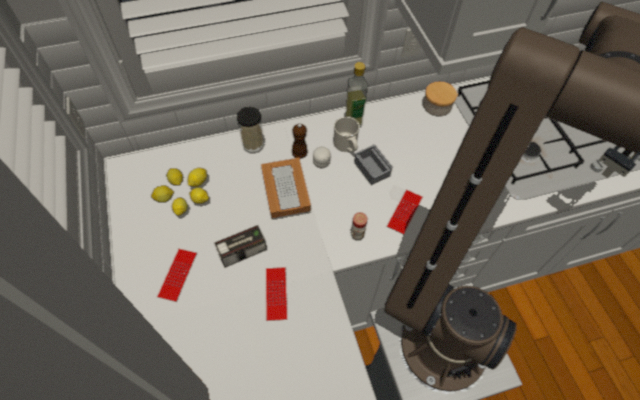

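The top view shows the board at about (309,180), with the plate in it and its open end towards the image bottom. The grey box is at (395,174), and the red look-alikes lie elsewhere. Next I measure the board, plate and box in both views.

```bash
cat > m.py <<'E'
from h import *
C={n:dict(np.load(n+'1.npz')) for n in('top','scene')}
def rect(n,mask,z,name):
    c=C[n]; cs,_=cv2.findContours(mask.astype(np.uint8),0,cv2.CHAIN_APPROX_NONE); k=max(cs,key=cv2.contourArea)
    W=ray(c,k[:,0,:],z)[:,:2]; (cx,cy),(w,h),a=cv2.minAreaRect((W*1000).astype(np.float32))
    X=cloud(c)[mask]; print(n,name,'ctr',round(cx,1),round(cy,1),'size',round(w,1),round(h,1),'ang',round(a,2),'n',mask.sum(),'zmed',np.round(np.nanpercentile(X[:,2],[10,50,90]),4))
roi={'top':{'b':(280,145,340,215),'x':(375,150,418,200)},'scene':{'b':(255,150,318,225),'x':(350,140,396,188)}}
for n in C:
    im=C[n]['img'];hsv=cv2.cvtColor(im,cv2.COLOR_RGB2HSV).astype(int);X=cloud(C[n])
    def box(b): m=np.zeros(im.shape[:2],bool);m[b[1]:b[3],b[0]:b[2]]=1;return m
    B=box(roi[n]['b']); z=X[...,2]
    top=B&(z>0.036)
    rect(n,top&(z<.075),0.052,'board')
    # plate: low saturation on board
    pl=top&(hsv[...,1]<70)&(z<.075); pl=cv2.morphologyEx(pl.astype(np.uint8),cv2.MORPH_CLOSE,np.ones((3,3)))>0
    rect(n,pl,0.052,'plate')
    G=box(roi[n]['x'])&(z>0.035)&(z<.07)&(hsv[...,2]<140); rect(n,G,0.054,'box')
    w=box((330,200,350,215)) if n=='top' else box((330,190,345,210)); print('worktop z',np.nanmedian(z[w]))
a=C['top']['img'][135:225,270:425,::-1]; cv2.imwrite('pics/crop1.png',cv2.resize(a,None,fx=5,fy=5,interpolation=2))
E
python3 m.py
```

```text
top board ctr 603.7 289.9 size 130.3 191.2 ang 86.07 n 2034 zmed [0.0495 0.0545 0.0593]
top plate ctr 591.8 290.4 size 64.9 167.7 ang 87.4 n 824 zmed [0.0498 0.0545 0.0592]
top box ctr 616.5 -14.5 size 111.8 82.2 ang 13.17 n 390 zmed [0.0383 0.046  0.0554]
worktop z -0.0001868091547692334
scene board ctr 599.0 289.3 size 130.5 204.8 ang 85.91 n 2212 zmed [0.0499 0.0553 0.059 ]
scene plate ctr 595.5 288.8 size 68.1 162.0 ang 87.22 n 924 zmed [0.0513 0.0555 0.059 ]
scene box ctr 609.2 -11.6 size 121.2 87.6 ang 14.28 n 466 zmed [0.0381 0.045  0.0544]
worktop z 0.0007953933197614643
```

View pics/crop1.png

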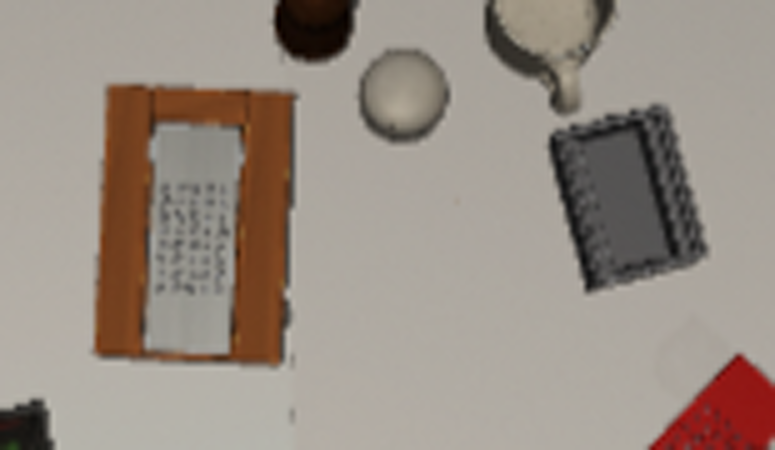

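The board top is at about z=0.0545 and the board axis points at about -4°. The plate centre is about (0.592,0.290). The box is centred near (0.6165,-0.0145) with its axis at about +13°, and all sizes match those given. I'll move to above the pressing point, with the fingers shut.

move_arm(
  plan=[
    [-1, 0.0203, 0.0561, 0, 0, 0, -1.85],
    [-1, 0.0203, 0.0561, 0, 0, 0, -1.85],
    [-1, 0.0203, 0.0561, 0, 0, 0, -1.85],
    [-1, 0.0203, 0.0561, 0, 0, 0, -1.85],
    [-1, 0.0203, 0.0561, 0, 0, 0, -1.85],
    [-1, 0.0203, 0.0561, 0, 0, 0, -1.85],
    [-1, 0.0203, 0.0561, 0, 0, 0, -1.85],
    [-1, 0.0203, 0.0561, 0, 0, 0, -1.85],
    [-1, 0.0203, 0.0561, 0, 0, 0, -1.85],
    [-1, 0.0203, 0.0561, 0, 0, 0, -1.85],
    [-1, 0.0203, 0.0561, 0, 0, 0, -1.85],
    [-1, 0.0203, 0.0561, 0, 0, 0, -1.85],
    [-1, 0.0203, 0.0561, 0, 0, 0, -1.85],
    [-1, 0.0203, 0.0561, 0, 0, 0, -1.85],
    [-1, 0.0203, 0.0561, 0, 0, 0, -1.85],
    [-1, 0.0203, 0.0561, 0, 0, 0, -1.85],
    [-1, 0, 0, -0.05, 0, 0, 0],
    [-1, 0, 0, -0.04, 0, 0, 0],
    [-1, 0, 0, 0, 0, 0, 0],
    [-1, 0, 0, 0, 0, 0, 0],
  ],
  force=20,
)

```text
time_s: 2.6
tcp_pos: [0.6179, 0.2894, 0.1382]
eef_rot: [180.0, 0.1, 176.1]
contact_force: [0.5, 0.4, 0.4]
gripper_width: 0.0001
gripper_force: 0.0
```

move_arm(
  plan=[
    [-1, 0, 0, -0.03, 0, 0, 0],
    [-1, 0, 0, -0.03, 0, 0, 0],
    [-1, 0, 0, -0.01, 0, 0, 0],
    [-1, 0, 0, -0.003, 0, 0, 0],
    [-1, 0, 0, -0.002, 0, 0, 0],
    [-1, 0, 0, 0, 0, 0, 0],
    [-1, 0, 0, 0, 0, 0, 0],
  ],
)

```text
time_s: 3.48
tcp_pos: [0.6173, 0.2894, 0.0623]
eef_rot: [180.0, 0.0, 176.1]
contact_force: [0.3, -0.5, 0.4]
gripper_width: 0.0006
gripper_force: 0.0
```

move_arm(
  plan=[
    [-1, 0, 0, -0.001, 0, 0, 0],
    [-1, 0, 0, -0.001, 0, 0, 0],
    [-1, 0, 0, -0.001, 0, 0, 0],
    [-1, 0, 0, 0, 0, 0, 0],
  ],
)

```text
time_s: 3.98
tcp_pos: [0.617, 0.2891, 0.0584]
eef_rot: [-180.0, -0.0, 176.1]
contact_force: [0.5, -0.1, 0.4]
gripper_width: 0.0005
gripper_force: 0.0
```

move_arm(
  plan=[
    [-1, 0, 0, -0.001, 0, 0, 0],
    [-1, 0, 0, -0.001, 0, 0, 0],
    [-1, 0, 0, 0, 0, 0, 0],
  ],
)

```text
time_s: 4.35
tcp_pos: [0.617, 0.2891, 0.0564]
eef_rot: [-180.0, -0.0, 176.1]
contact_force: [0.0, -0.2, -0.2]
gripper_width: 0.0003
gripper_force: 0.0
```

move_arm(
  plan=[
    [-1, 0, 0, -0.001, 0, 0, 0],
    [-1, 0, 0, 0, 0, 0, 0],
  ],
)

```text
time_s: 4.6
tcp_pos: [0.617, 0.2891, 0.0555]
eef_rot: [-180.0, -0.0, 176.1]
contact_force: [-0.3, -0.1, 0.6]
gripper_width: 0.0006
gripper_force: 0.0
```

move_arm(
  plan=[
    [-1, 0, 0, -0.001, 0, 0, 0],
    [-1, 0, 0, 0, 0, 0, 0],
  ],
)

```text
time_s: 4.85
tcp_pos: [0.6171, 0.2892, 0.0553]
eef_rot: [180.0, 0.0, 176.1]
contact_force: [-2.0, -1.0, 5.3]
gripper_width: 0.0005
gripper_force: 2.6
```

move_arm(
  plan=[
    [-1, 0, 0, -0.0007, 0, 0, 0],
    [-1, 0, 0, 0, 0, 0, 0],
  ],
)

```text
time_s: 5.1
tcp_pos: [0.6171, 0.2892, 0.0553]
eef_rot: [180.0, 0.0, 176.1]
contact_force: [-4.5, -1.3, 9.1]
gripper_width: 0.0005
gripper_force: 4.8
```

move_arm(
  plan=[
    [-1, 0, 0, -0.0008, 0, 0, 0],
    [-1, 0, 0, 0, 0, 0, 0],
  ],
)

```text
time_s: 5.35
tcp_pos: [0.6171, 0.2892, 0.0553]
eef_rot: [180.0, 0.1, 176.1]
contact_force: [-7.3, -2.2, 14.6]
gripper_width: 0.0004
gripper_force: 7.2
```

move_arm(
  plan=[
    [-1, -0.001, 0.0001, 0, 0, 0, 0],
    [-1, -0.001, 0.0001, 0, 0, 0, 0],
    [-1, 0, 0, 0, 0, 0, 0],
  ],
)

```text
time_s: 5.72
tcp_pos: [0.6169, 0.2894, 0.0553]
eef_rot: [179.9, 0.2, 176.1]
contact_force: [1.6, -2.8, 8.8]
gripper_width: 0.0005
gripper_force: 4.6
```

move_arm(
  plan=[
    [-1, -0.0005, 0, -0.0005, 0, 0, 0],
    [-1, -0.0005, 0, -0.0005, 0, 0, 0],
    [-1, 0, 0, 0, 0, 0, 0],
  ],
)

```text
time_s: 6.1
tcp_pos: [0.6169, 0.2894, 0.0553]
eef_rot: [179.9, 0.3, 176.1]
contact_force: [3.7, -6.0, 12.7]
gripper_width: 0.0007
gripper_force: 6.4
```

move_arm(
  plan=[
    [-1, -0.0005, 0.0002, -0.0003, 0, 0, 0],
    [-1, -0.0005, 0.0002, -0.0002, 0, 0, 0],
    [-1, 0, 0, 0, 0, 0, 0],
  ],
)

```text
time_s: 6.48
tcp_pos: [0.6167, 0.2898, 0.0553]
eef_rot: [179.9, 0.4, 176.1]
contact_force: [5.4, -6.9, 13.8]
gripper_width: 0.0003
gripper_force: 7.0
```

move_arm(
  plan=[
    [-1, -0.0007, -0.0008, -0.0002, 0, 0, 0],
    [-1, -0.0007, -0.0005, -0.0002, 0, 0, 0],
    [-1, 0, 0, 0, 0, 0, 0],
  ],
)

```text
time_s: 6.85
tcp_pos: [0.6163, 0.2898, 0.0553]
eef_rot: [179.8, 0.5, 176.1]
contact_force: [7.1, -3.1, 12.4]
gripper_width: 0.0006
gripper_force: 6.3
```

move_arm(
  plan=[
    [-1, -0.0007, 0, -0.0003, 0, 0, 0],
    [-1, -0.0007, 0, -0.0002, 0, 0, 0],
    [-1, 0, 0, 0, 0, 0, 0],
  ],
)

```text
time_s: 7.22
tcp_pos: [0.6154, 0.29, 0.0553]
eef_rot: [179.7, 0.6, 176.2]
contact_force: [8.5, -2.2, 13.9]
gripper_width: 0.0004
gripper_force: 7.2
```

move_arm(
  plan=[
    [-1, -0.001, 0, -0.0005, 0, 0, 0],
    [-1, -0.001, 0, -0.0002, 0, 0, 0],
    [-1, -0.001, 0, -0.0001, 0, 0, 0],
    [-1, 0, 0, 0, 0, 0, 0],
  ],
)

```text
time_s: 7.72
tcp_pos: [0.6132, 0.2904, 0.0552]
eef_rot: [179.7, 0.6, 176.2]
contact_force: [8.2, -3.5, 16.5]
gripper_width: 0.0005
gripper_force: 8.5
```

move_arm(
  plan=[
    [-1, -0.001, 0, -0.0002, 0, 0, 0],
    [-1, -0.001, 0, -0.0001, 0, 0, 0],
    [-1, -0.001, 0, -0.0001, 0, 0, 0],
    [-1, -0.001, 0, 0, 0, 0, 0],
  ],
)

```text
time_s: 8.22
tcp_pos: [0.6098, 0.2908, 0.0553]
eef_rot: [179.6, 0.7, 176.2]
contact_force: [9.7, -3.2, 18.2]
gripper_width: 0.0005
gripper_force: 8.9
```

move_arm(
  plan=[
    [-1, -0.002, 0, 0.0001, 0, 0, 0],
    [-1, -0.002, 0, 0.0001, 0, 0, 0],
    [-1, -0.002, 0, 0, 0, 0, 0],
    [-1, -0.002, 0, 0, 0, 0, 0],
  ],
)

```text
time_s: 8.72
tcp_pos: [0.6016, 0.2912, 0.0552]
eef_rot: [179.6, 0.7, 176.2]
contact_force: [9.2, -2.3, 16.0]
gripper_width: 0.0008
gripper_force: 8.5
```

```bash
python3 - <<'E'
from h import *
ims=[]
for n,(a,b,c,d) in(('top',(130,230,270,350)),('scene',(145,235,240,330))):
    i=cap(n)['img'][a:b,c:d,::-1]; ims.append(cv2.resize(i,(380,460),interpolation=2))
cv2.imwrite('pics/d1.png',np.hstack(ims)); st()
E
```

```text
time_s 8.825
tcp_pos [0.6014 0.2912 0.0552]
eef_rot [179.6109   0.6862 176.1875]
contact_force [ 8.027 -2.883 17.893]
gripper_width 0.0002
gripper_force 8.8281
joints [  42.6551   27.7027  -12.458     0.3037  -49.0849 -136.6626]
```

View pics/d1.png

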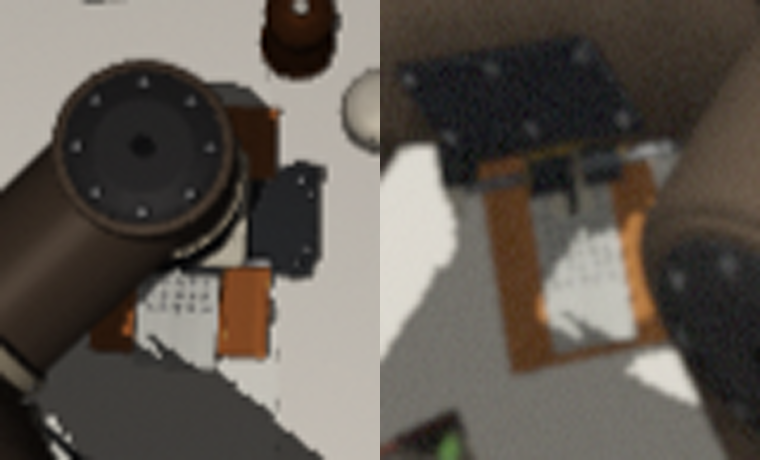

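The plate now sticks out about 10 mm past the board face (top view, left panel near (190,365)), so it is dragging with the fingers. I'll carry on.

move_arm(
  plan=[
    [-1, -0.002, 0.0001, 0.0001, 0, 0, 0],
    [-1, -0.002, 0.0001, 0, 0, 0, 0],
    [-1, -0.002, 0.0001, 0, 0, 0, 0],
    [-1, -0.002, 0.0001, 0, 0, 0, 0],
    [-1, -0.002, 0.0001, 0, 0, 0, 0],
  ],
)

```text
time_s: 9.45
tcp_pos: [0.5915, 0.2918, 0.0552]
eef_rot: [179.6, 0.7, 176.2]
contact_force: [8.6, -0.1, 16.7]
gripper_width: 0.0008
gripper_force: 8.6
```

move_arm(
  plan=[
    [-1, -0.002, 0.0001, 0, 0, 0, 0],
    [-1, -0.002, 0.0001, 0, 0, 0, 0],
    [-1, -0.002, 0.0001, 0, 0, 0, 0],
    [-1, -0.002, 0.0001, 0, 0, 0, 0],
    [-1, -0.002, 0.0001, 0, 0, 0, 0],
  ],
)

```text
time_s: 10.07
tcp_pos: [0.5812, 0.2926, 0.0552]
eef_rot: [179.6, 0.7, 176.2]
contact_force: [8.6, -0.9, 18.1]
gripper_width: 0.0005
gripper_force: 9.2
```

move_arm(
  plan=[
    [-1, -0.002, 0.0001, 0.0002, 0, 0, 0],
    [-1, -0.002, 0.0001, 0, 0, 0, 0],
    [-1, -0.002, 0.0002, 0, 0, 0, 0],
    [-1, -0.002, 0.0002, 0, 0, 0, 0],
    [-1, -0.002, 0.0002, 0, 0, 0, 0],
  ],
)

```text
time_s: 10.7
tcp_pos: [0.571, 0.2934, 0.0552]
eef_rot: [179.6, 0.6, 176.2]
contact_force: [7.2, -0.6, 17.1]
gripper_width: 0.0006
gripper_force: 9.1
```

```bash
python3 - <<'E'
from h import *
c=cap('top');i=c['img'][130:230,270:350,::-1]; X=cloud(c)
for u in range(300,318,3):
    print(u,[(v,round(X[v,u,0],3),round(X[v,u,2],3)) for v in range(196,228,2)])
cv2.imwrite('pics/d2.png',cv2.resize(i,(380,460),interpolation=2))
E
```

```text
300 [(196, np.float64(0.513), np.float64(0.459)), (198, np.float64(0.508), np.float64(0.456)), (200, np.float64(0.503), np.float64(0.45)), (202, np.float64(0.499), np.float64(0.435)), (204, np.float64(0.519), np.float64(0.045)), (206, np.float64(0.512), np.float64(0.052)), (208, np.float64(0.505), np.float64(0.055)), (210, np.float64(0.498), np.float64(0.052)), (212, np.float64(0.491), np.float64(0.055)), (214, np.float64(0.484), np.float64(0.05)), (216, np.float64(0.477), np.float64(0.05)), (218, np.float64(0.47), np.float64(0.062)), (220, np.float64(0.465), np.float64(-0.004)), (222, np.float64(0.458), np.float64(-0.0)), (224, np.float64(0.451), np.float64(-0.0)), (226, np.float64(0.443), np.float64(-0.002))]
303 [(196, np.float64(0.513), np.float64(0.454)), (198, np.float64(0.509), np.float64(0.44)), (200, np.float64(0.532), np.float64(0.053)), (202, np.float64(0.525), np.float64(0.057)), (204, np.float64(0.518), np.float64(0.056)), (206, np.float64(0.511), np.float64(0.062)), (208, np.float64(0.505), np.float64(0.052)), (210, np.float64(0.497), np.float64(0.057)), (212, np.float6
[... 2532 characters left out ...]
31), np.float64(0.224)), (198, np.float64(0.531), np.float64(0.148)), (200, np.float64(0.532), np.float64(0.053)), (202, np.float64(0.524), np.float64(0.056)), (204, np.float64(0.518), np.float64(0.054)), (206, np.float64(0.511), np.float64(0.051)), (208, np.float64(0.504), np.float64(0.052)), (210, np.float64(0.497), np.float64(0.053)), (212, np.float64(0.49), np.float64(0.054)), (214, np.float64(0.485), np.float64(0.003)), (216, np.float64(0.478), np.float64(-0.004)), (218, np.float64(0.471), np.float64(0.0)), (220, np.float64(0.464), np.float64(0.003)), (222, np.float64(0.457), np.float64(-0.005)), (224, np.float64(0.449), np.float64(-0.003)), (226, np.float64(0.442), np.float64(-0.007))]
```

View pics/d2.png

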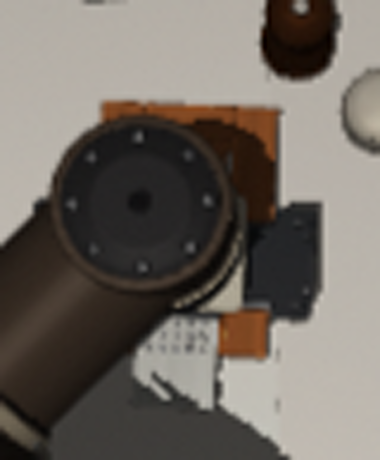

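The plate follows the fingers: its near edge is at x≈0.468 against a mouth at 0.509, so it overhangs about 41 mm. It needs another 13 mm.

move_arm(
  plan=[
    [-1, -0.002, 0.0001, 0.0001, 0, 0, 0],
    [-1, -0.002, 0.0002, 0, 0, 0, 0],
    [-1, -0.002, 0.0001, 0, 0, 0, 0],
    [-1, -0.002, 0.0002, 0, 0, 0, 0],
    [-1, -0.002, 0.0001, 0, 0, 0, 0],
    [-1, -0.002, 0.0002, 0, 0, 0, 0],
    [-1, -0.0015, 0, 0, 0, 0, 0],
    [-1, 0, 0, 0, 0, 0, 0],
  ],
)

```text
time_s: 11.75
tcp_pos: [0.5573, 0.2944, 0.0552]
eef_rot: [179.6, 0.6, 176.2]
contact_force: [6.6, 0.8, 18.0]
gripper_width: 0.0004
gripper_force: 9.3
```

move_arm(
  plan=[
    [-1, 0.002, 0, 0.001, 0, 0, 0],
    [-1, 0, 0, 0.002, 0, 0, 0],
    [-1, 0, 0, 0.01, 0, 0, 0],
    [-0.5, 0, 0, 0.05, 0, 0, 0],
    [1, -0.02, 0, 0.03, 0, 0, 0],
    [1, -0.05, 0.004, 0, 0, 0, 0],
    [1, -0.04, 0.003, 0, 0, 0, 0],
    [1, 0, 0, 0, 0, 0, 0],
    [1, 0, 0, 0, 0, 0, 0],
  ],
)

```text
time_s: 12.88
tcp_pos: [0.4438, 0.2983, 0.1435]
eef_rot: [180.0, 0.0, 176.1]
contact_force: [0.4, -0.1, -0.3]
gripper_width: 0.0551
gripper_force: 0.0
```

```bash
python3 - <<'E'
from h import *
st()
c=cap('scene'); t=cap('top')
for n,c in(('top',t),('scene',c)):
    X=cloud(c); hsv=cv2.cvtColor(c['img'],cv2.COLOR_RGB2HSV).astype(int)
    m=(X[...,0]>.42)&(X[...,0]<.62)&(X[...,1]>.22)&(X[...,1]<.36)&(X[...,2]>.043)&(X[...,2]<.075)&(hsv[...,1]<80)
    nl,l,s,_=cv2.connectedComponentsWithStats(m.astype(np.uint8)); k=1+np.argmax(s[1:,4]); m=l==k
    P=X[m]; e=P[P[:,0]<.504]
    print(n,m.sum(),'x',np.nanpercentile(P[:,0],[0,1,99]),'z',np.median(e[:,2]))
    for a in np.arange(.46,.505,.009):
        q=P[(P[:,0]>a)&(P[:,0]<a+.009)]; 
        if len(q): print(round(a,3),np.round([q[:,1].min(),q[:,1].max(),(q[:,1].min()+q[:,1].max())/2],4))
i=c['img'][130:270,200:400,::-1]; j=t['img'][130:270,240:440,::-1]
cv2.imwrite('pics/e.png',np.vstack([cv2.resize(q,(700,295),interpolation=2) for q in(j[:85],i[:110])]))
E
```

```text
time_s 12.875
tcp_pos [0.4438 0.2983 0.1435]
eef_rot [1.799887e+02 1.660000e-02 1.760998e+02]
contact_force [ 0.4481 -0.1001 -0.332 ]
gripper_width 0.0551
gripper_force 0.0
joints [ 5.493380e+01  1.149590e+01 -2.364640e+01  1.020000e-02 -5.483940e+01
 -1.488399e+02]
top 486 x [0.49302424 0.50055471 0.61267344] z 0.053595206641406525
0.487 [0.2688 0.2688 0.2688]
0.496 [0.2686 0.2793 0.2739]
scene 171 x [0.44738463 0.4497719  0.48479192] z 0.05569031736750584
0.46 [0.2694 0.3283 0.2989]
0.469 [0.2768 0.3266 0.3017]
0.478 [0.2868 0.3266 0.3067]
```

View pics/e.png

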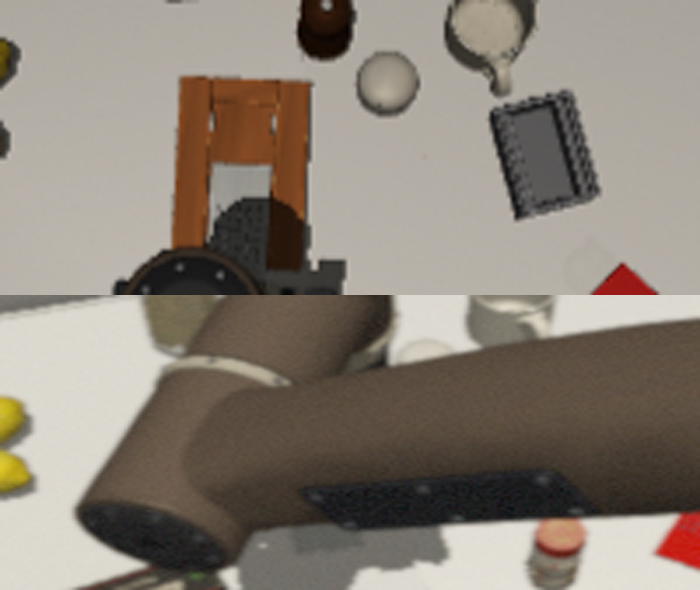

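The overhang is about 56 mm. The teabox may be close to the left finger, so I check that before descending.

```bash
python3 - <<'E'
from h import *
c=dict(np.load('top1.npz'));X=cloud(c)
m=np.zeros(X.shape[:2],bool);m[205:250,228:292]=1
m&=(X[...,2]>.03)&(X[...,2]<.09); P=X[m]
cs,_=cv2.findContours(m.astype(np.uint8),0,2);k=max(cs,key=cv2.contourArea)
print(np.round(cv2.boxPoints(cv2.minAreaRect((ray(c,k[:,0],.07)[:,:2]*1000).astype(np.float32)))),P[:,1].min(),np.median(P[:,2]))
s=dict(np.load('scene1.npz'));X=cloud(s);
g=(X[...,0]>.38)&(X[...,0]<.52)&(X[...,1]>.31)&(X[...,1]<.5)&(X[...,2]>.02)&(X[...,2]<.045);P=X[g];print(P[:,1].min(),P[P[:,1].argmin()])
# box depth profile along axis
a=np.deg2rad(13.2);X=cloud(c);D=X-np.array([.6165,-.0145,0]);bx=D[...,0]*np.cos(a)+D[...,1]*np.sin(a);by=-D[...,0]*np.sin(a)+D[...,1]*np.cos(a)
for lo in range(-60,61,6):
    q=(bx>lo/1e3)&(bx<lo/1e3+.006)
    print(lo,'mid',np.round(np.median(X[q&(abs(by)<.02)][:,2]),3),'L',np.round(np.median(X[q&(by>.033)&(by<.039)][:,2]),3),'R',np.round(np.median(X[q&(by<-.033)&(by>-.039)][:,2]),3))
E
```

```text
[[391. 534.]
 [414. 390.]
 [475. 400.]
 [452. 544.]] 0.3520139683365694 0.0720208737148299
0.31123930357312574 [0.50898523 0.3112393  0.04146437]
-60 mid 0.003 L 0.001 R 0.003
-54 mid 0.042 L 0.039 R 0.049
-48 mid 0.002 L 0.039 R 0.048
-42 mid 0.005 L 0.048 R 0.048
-36 mid 0.003 L 0.04 R 0.046
-30 mid 0.003 L 0.029 R 0.049
-24 mid 0.004 L 0.048 R 0.049
-18 mid 0.002 L 0.049 R 0.045
-12 mid 0.002 L 0.039 R 0.05
-6 mid 0.004 L 0.047 R 0.051
0 mid 0.004 L 0.05 R 0.047
6 mid 0.003 L 0.041 R 0.05
12 mid 0.003 L 0.046 R 0.056
18 mid 0.005 L 0.051 R 0.049
24 mid 0.005 L 0.049 R 0.054
30 mid 0.005 L 0.028 R 0.045
36 mid 0.003 L 0.046 R 0.05
42 mid 0.005 L 0.051 R 0.054
48 mid 0.038 L 0.052 R 0.051
54 mid 0.052 L 0.015 R 0.057
60 mid -0.0 L 0.001 R 0.003
```

The teabox starts at y≈0.39 and the finger backs reach only 0.364, so there is room. The box profile confirms the open near end (0.042) and the stop at the far end. Descending to pinch.

move_arm(
  plan=[
    [1, 0.02, 0, 0, 0, 0, 0],
    [1, 0.017, 0, 0, 0, 0, 0],
    [1, 0, 0, 0, 0, 0, 0],
    [1, 0, 0, 0, 0, 0, 0],
    [1, 0, 0, -0.03, 0, 0, 0],
    [1, 0, 0, -0.03, 0, 0, 0],
    [1, 0, 0, -0.025, 0, 0, 0],
    [1, 0, 0, -0.021, 0, 0, 0],
    [1, 0, 0, 0, 0, 0, 0],
    [1, 0, 0, 0, 0, 0, 0],
  ],
)

```text
time_s: 14.22
tcp_pos: [0.481, 0.2986, 0.0379]
eef_rot: [180.0, 0.0, 176.1]
contact_force: [-0.3, -0.2, 0.6]
gripper_width: 0.0875
gripper_force: 0.0
```

move_arm(
  plan=[
    [-1, 0, 0, 0, 0, 0, 0],
    [-1, 0, 0, 0, 0, 0, 0],
    [-1, 0, 0, 0, 0, 0, 0],
    [-1, 0, 0, 0, 0, 0, 0],
    [-1, 0, 0, 0, 0, 0, 0],
  ],
  force=10,
)

```text
time_s: 14.85
tcp_pos: [0.4809, 0.2983, 0.0373]
eef_rot: [180.0, 0.0, 176.1]
contact_force: [-0.9, 0.1, 2.6]
gripper_width: 0.06
gripper_force: 10.0
```

move_arm(
  plan=[
    [-1, 0, 0, 0, 0, 0, 0],
    [-1, 0, 0, 0, 0, 0, 0],
    [-1, 0, 0, 0, 0, 0, 0],
  ],
  force=45,
)

```text
time_s: 15.22
tcp_pos: [0.4808, 0.2983, 0.0372]
eef_rot: [180.0, 0.0, 176.1]
contact_force: [-0.3, 1.9, 2.1]
gripper_width: 0.0587
gripper_force: 45.0
```

move_arm(
  plan=[
    [-1, 0, 0, 0.002, 0, 0, 0],
    [-1, 0, 0, 0.003, 0, 0, 0],
    [-1, 0, 0, 0.005, 0, 0, 0],
    [-1, 0, 0, 0.01, 0, 0, 0],
    [-1, 0, 0, 0.02, 0, 0, 0],
    [-1, 0, 0, 0.03, 0, 0, 0],
    [-1, 0, 0, 0.03, 0, 0, 0],
    [-1, 0, 0, 0, 0, 0, 0],
    [-1, 0, 0, 0, 0, 0, 0],
  ],
)

```text
time_s: 16.35
tcp_pos: [0.4804, 0.2979, 0.137]
eef_rot: [180.0, -0.0, 176.0]
contact_force: [-0.5, 0.4, -2.9]
gripper_width: 0.0592
gripper_force: 45.0
```

```bash
python3 - <<'E'
from h import *
st(); t=cap('top');s=cap('scene')
for c in(t,s):
    X=cloud(c); hsv=cv2.cvtColor(c['img'],cv2.COLOR_RGB2HSV).astype(int)
    m=(X[...,0]>.43)&(X[...,0]<.66)&(X[...,1]>.22)&(X[...,1]<.36)&(X[...,2]>.075)&(X[...,2]<.19)&(hsv[...,1]<80)&(hsv[...,2]>60)
    P=X[m]; print(len(P))
    for a in np.arange(.44,.66,.02):
        q=P[(P[:,0]>a)&(P[:,0]<a+.02)]
        if len(q)>5: print(round(a,3),len(q),'z',np.round(np.median(q[:,2]),4),'y',np.round([q[:,1].min(),q[:,1].max()],4))
cv2.imwrite('pics/f.png',np.hstack([cv2.resize(t['img'][130:240,270:370,::-1],(380,420)),cv2.resize(s['img'][100:250,220:350,::-1],(380,420))]))
E
```

```text
time_s 16.35
tcp_pos [0.4804 0.2979 0.137 ]
eef_rot [ 1.799861e+02 -1.670000e-02  1.760405e+02]
contact_force [-0.5103  0.4112 -2.9439]
gripper_width 0.0592
gripper_force 44.9993
joints [ 5.162490e+01  1.463060e+01 -2.034560e+01 -2.640000e-02 -5.502170e+01
 -1.455693e+02]
108
0.58 41 z 0.1529 y [0.2598 0.3193]
0.6 66 z 0.1504 y [0.2596 0.319 ]
124
0.44 65 z 0.155 y [0.2683 0.3266]
0.46 59 z 0.1539 y [0.2715 0.3421]
```

View pics/f.png

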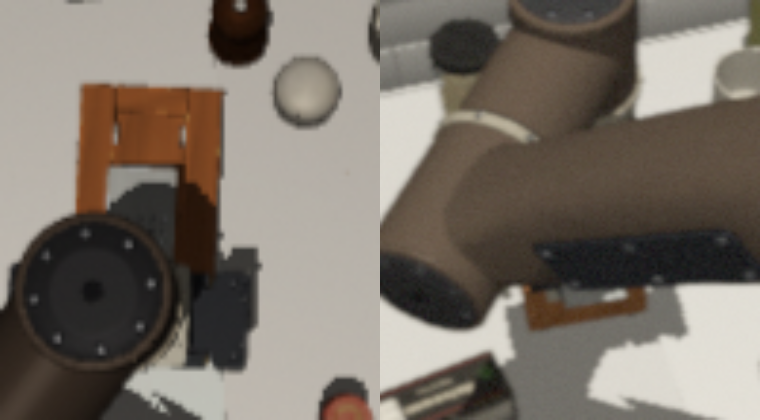

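The plate is held level to about 1.7° of droop; its top face is at z≈0.152, and the yaw is right. I'll carry it towards the box and refine the box edges meanwhile.

```bash
python3 - <<'E'
from h import *
c=dict(np.load('top1.npz')); g=cv2.cvtColor(c['img'],cv2.COLOR_RGB2GRAY)
x0,y0=370,148; s=8; G=cv2.resize(g[y0:y0+55,x0:x0+52],None,fx=s,fy=s,interpolation=cv2.INTER_CUBIC)
print(np.percentile(G,[5,30,50,70,95]))
m=(G<125).astype(np.uint8)
m=cv2.morphologyEx(m,cv2.MORPH_OPEN,np.ones((17,17)))
cs,_=cv2.findContours(m,0,1);k=max(cs,key=lambda q:cv2.contourArea(q) if abs(q[:,0].mean(0)-[25*s,26*s]).max()<12*s else 0)
uv=(k[:,0]+.5)/s-.5+[x0,y0]
W=ray(c,uv,.054)[:,:2]-[.6165,-.0145]; a=np.deg2rad(13.2); b=np.c_[W@[np.cos(a),np.sin(a)],W@[-np.sin(a),np.cos(a)]]*1000
print('ext',b.min(0),b.max(0))
def side(sel,i):
    q=b[sel]; p=np.polyfit(q[:,1-i],q[:,i],1); r_=q[:,i]-np.polyval(p,q[:,1-i]); print('at0',round(p[1],2),'slope deg',round(np.degrees(np.arctan(p[0])),2),'rms',r_.std().round(2),len(q))
print('right(-40)');side((b[:,1]<-30)&(abs(b[:,0])<42),1)
print('left(+40)');side((b[:,1]>30)&(abs(b[:,0])<42),1)
print('far(+55)');side((b[:,0]>42)&(abs(b[:,1])<28),0)
print('near(-55)');side((b[:,0]<-42)&(abs(b[:,1])<28),0)
E
```

```text
[ 50. 105. 163. 166. 169.]
ext [-58.54580934 -42.17594708] [60.04774569 48.86622214]
right(-40)
at0 -40.89 slope deg 0.32 rms 0.59 186
left(+40)
at0 47.92 slope deg 0.25 rms 0.4 187
far(+55)
at0 57.76 slope deg 0.73 rms 0.96 130
near(-55)
at0 -57.51 slope deg 0.08 rms 0.46 125
```

move_arm(
  plan=[
    [-1, 0, 0, 0.015, 0, 0, 0],
    [-1, 0.002, -0.012, 0.01, 0, 0, 0.6],
    [-1, 0.0035, -0.024, 0, 0, 0, 1.25],
    [-1, 0.0035, -0.024, 0, 0, 0, 1.25],
    [-1, 0.0035, -0.024, 0, 0, 0, 1.25],
    [-1, 0.0035, -0.024, 0, 0, 0, 1.25],
    [-1, 0.0035, -0.024, 0, 0, 0, 1.25],
    [-1, 0.0035, -0.024, 0, 0, 0, 1.25],
    [-1, 0.0035, -0.024, 0, 0, 0, 1.25],
    [-1, 0.0035, -0.024, 0, 0, 0, 1.25],
    [-1, 0.0035, -0.024, 0, 0, 0, 1.25],
    [-1, 0.0035, -0.024, 0, 0, 0, 1.25],
    [-1, 0.0035, -0.024, 0, 0, 0, 1.25],
    [-1, 0.0035, -0.024, 0, 0, 0, 1.25],
    [-1, 0.0035, -0.024, 0, 0, 0, 1.25],
    [-1, 0.0, -0.01, 0, 0, 0, 0.4],
    [-1, 0, 0, 0, 0, 0, 0],
    [-1, 0, 0, 0, 0, 0, 0],
  ],
)

```text
time_s: 18.7
tcp_pos: [0.5282, -0.0355, 0.1623]
eef_rot: [180.0, 0.0, -166.7]
contact_force: [0.7, -0.3, -0.9]
gripper_width: 0.0589
gripper_force: 45.0
```

```bash
cat > p.py <<'E'
from h import *
import sys
zlo,zhi=float(sys.argv[1]),float(sys.argv[2]); st()
a=np.deg2rad(13.4)
t=cap('top');s=cap('scene')
for c in(t,s):
    X=cloud(c); hsv=cv2.cvtColor(c['img'],cv2.COLOR_RGB2HSV).astype(int)
    D=X-np.array([.6196,-.0147,0]);bx=D[...,0]*np.cos(a)+D[...,1]*np.sin(a);by=-D[...,0]*np.sin(a)+D[...,1]*np.cos(a)
    m=(abs(by)<.06)&(bx>-.16)&(bx<.08)&(X[...,2]>zlo)&(X[...,2]<zhi)&(hsv[...,2]>100)&(hsv[...,1]<60)
    print('--',m.sum())
    for lo in range(-140,70,15):
        q=m&(bx*1000>lo)&(bx*1000<lo+15)
        if q.sum()>8: print(lo,q.sum(),'z',np.round(np.median(X[q][:,2])*1e3,1),'y',np.round(np.array([by[q].min(),by[q].max(),(by[q].min()+by[q].max())/2])*1e3,1),'xmax',round(bx[q].max()*1e3,1))
cv2.imwrite('pics/%s.png'%sys.argv[3],np.hstack([cv2.resize(t['img'][120:240,340:450,::-1],(380,415)),cv2.resize(s['img'][100:230,310:430,::-1],(380,415))]))
E
python3 p.py .14 .21 g
```

```text
time_s 18.7
tcp_pos [ 0.5282 -0.0355  0.1623]
eef_rot [ 1.799949e+02  1.420000e-02 -1.666940e+02]
contact_force [ 0.7262 -0.2512 -0.8574]
gripper_width 0.0589
gripper_force 44.9994
joints [ 1.73930e+01  9.91890e+00 -2.28760e+01 -4.80000e-03 -5.71906e+01
 -9.40844e+01]
-- 166
-5 17 z 177.6 y [-1.1 28.6 13.8] xmax 10.0
10 73 z 177.4 y [-27.7  29.7   1. ] xmax 24.6
25 76 z 176.6 y [-29.6  29.9   0.1] xmax 38.5
-- 238
-125 70 z 181.0 y [-27.5  30.2   1.4] xmax -110.0
-110 25 z 183.3 y [-47.8  27.9 -10. ] xmax -102.6
-5 33 z 179.4 y [-32.9  30.3  -1.3] xmax 9.7
10 61 z 178.6 y [-20.7  30.6   5. ] xmax 24.6
25 42 z 177.9 y [-19.3  29.    4.8] xmax 39.5
```

View pics/g.png

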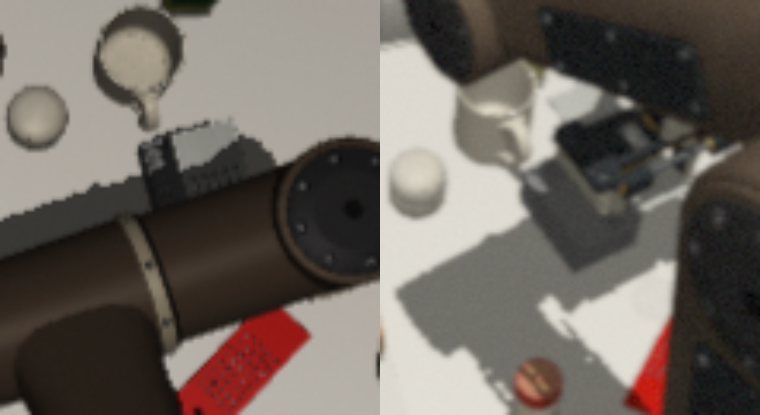

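The plate is centred over the channel to within about 0.5 mm, with its far end 11 mm short of the stop. I'll level it and descend.

move_arm(
  plan=[
    [-1, 0, -0.0005, -0.02, 0.2, -0.8, 0],
    [-1, 0, 0, -0.03, 0.2, -0.8, 0],
    [-1, 0, 0, -0.03, 0, 0, 0],
    [-1, 0, 0, -0.025, 0, 0, 0],
    [-1, 0, 0, -0.012, 0, 0, 0],
    [-1, 0, 0, 0, 0, 0, 0],
    [-1, 0, 0, 0, 0, 0, 0],
  ],
)

```text
time_s: 19.68
tcp_pos: [0.529, -0.036, 0.046]
eef_rot: [180.0, 1.7, -166.7]
contact_force: [0.5, 0.5, -1.5]
gripper_width: 0.0589
gripper_force: 45.0
```

move_arm(
  plan=[
    [-1, 0, 0, -0.003, 0, 0, 0],
    [-1, 0, 0, -0.002, 0, 0, 0],
    [-1, 0, 0, -0.002, 0, 0, 0],
    [-1, 0, 0, 0, 0, 0, 0],
  ],
)

```text
time_s: 20.18
tcp_pos: [0.5281, -0.0364, 0.0379]
eef_rot: [180.0, 1.6, -166.7]
contact_force: [-1.0, 0.4, -2.9]
gripper_width: 0.0592
gripper_force: 45.0
```

move_arm(
  plan=[
    [-1, 0, 0, -0.002, 0, 0, 0],
    [-1, 0, 0, -0.002, 0, 0, 0],
    [-1, 0, 0, -0.001, 0, 0, 0],
    [-1, 0, 0, 0, 0, 0, 0],
  ],
)

```text
time_s: 20.68
tcp_pos: [0.5282, -0.0364, 0.0329]
eef_rot: [180.0, 1.6, -166.7]
contact_force: [-0.7, -0.9, -2.0]
gripper_width: 0.059
gripper_force: 45.0
```

move_arm(
  plan=[
    [-1, 0, 0, -0.001, 0, 0, 0],
    [-1, 0, 0, -0.001, 0, 0, 0],
    [-1, 0, 0, 0, 0, 0, 0],
  ],
)

```text
time_s: 21.05
tcp_pos: [0.5282, -0.0364, 0.031]
eef_rot: [180.0, 1.6, -166.7]
contact_force: [0.6, -0.2, -1.9]
gripper_width: 0.059
gripper_force: 45.0
```

move_arm(
  plan=[
    [-1, 0, 0, -0.001, 0, 0, 0],
    [-1, 0, 0, -0.0005, 0, 0, 0],
    [-1, 0, 0, 0, 0, 0, 0],
  ],
)

```text
time_s: 21.42
tcp_pos: [0.5282, -0.0363, 0.0295]
eef_rot: [180.0, 1.6, -166.7]
contact_force: [-0.9, 0.2, -2.0]
gripper_width: 0.0593
gripper_force: 45.0
```

move_arm(
  plan=[
    [-1, 0, 0, -0.001, 0, 0, 0],
    [-1, 0, 0, 0, 0, 0, 0],
  ],
)

```text
time_s: 21.68
tcp_pos: [0.5283, -0.0363, 0.0286]
eef_rot: [180.0, 1.7, -166.7]
contact_force: [-0.3, 0.5, -0.8]
gripper_width: 0.0588
gripper_force: 45.0
```

move_arm(
  plan=[
    [-1, 0, 0, -0.001, 0, 0, 0],
    [-1, 0, 0, 0, 0, 0, 0],
  ],
)

```text
time_s: 21.92
tcp_pos: [0.5284, -0.0364, 0.0278]
eef_rot: [180.0, 1.7, -166.7]
contact_force: [-1.3, -0.2, 2.9]
gripper_width: 0.0589
gripper_force: 45.0
```

move_arm(
  plan=[
    [-1, 0, 0, -0.0007, 0, 0, 0],
    [-1, 0, 0, 0, 0, 0, 0],
  ],
)

```text
time_s: 22.18
tcp_pos: [0.5284, -0.0363, 0.0271]
eef_rot: [180.0, 1.7, -166.7]
contact_force: [-2.7, 0.0, 5.0]
gripper_width: 0.0592
gripper_force: 45.0
```

Down on the ledges at the expected height. Pushing home along the box axis.

move_arm(
  plan=[
    [-1, 0.0015, 0.0004, 0.0007, 0, 0, 0],
    [-1, 0.0015, 0.0004, 0, 0, 0, 0],
    [-1, 0.0015, 0.0003, 0, 0, 0, 0],
    [-1, 0.001, 0.0002, 0, 0, 0, 0],
    [-1, 0, 0, 0, 0, 0, 0],
  ],
)

```text
time_s: 22.8
tcp_pos: [0.534, -0.035, 0.0277]
eef_rot: [180.0, 1.7, -166.7]
contact_force: [-2.5, -0.6, 4.8]
gripper_width: 0.059
gripper_force: 45.0
```

move_arm(
  plan=[
    [-1, 0.001, 0.0003, 0, 0, 0, 0],
    [-1, 0.001, 0.0002, 0, 0, 0, 0],
    [-1, 0.001, 0.0002, 0, 0, 0, 0],
    [-1, 0, 0, 0, 0, 0, 0],
  ],
)

```text
time_s: 23.3
tcp_pos: [0.5369, -0.0344, 0.0277]
eef_rot: [180.0, 1.7, -166.7]
contact_force: [-3.3, 0.4, 5.9]
gripper_width: 0.0592
gripper_force: 45.0
```

move_arm(
  plan=[
    [-1, 0.001, 0.0003, 0.0003, 0, 0, 0],
    [-1, 0.001, 0.0002, 0, 0, 0, 0],
    [-1, 0, 0, 0, 0, 0, 0],
  ],
)

```text
time_s: 23.68
tcp_pos: [0.5375, -0.0342, 0.0278]
eef_rot: [180.0, 1.5, -166.7]
contact_force: [-6.7, -0.0, 9.0]
gripper_width: 0.0589
gripper_force: 45.0
```

move_arm(
  plan=[
    [-1, 0.001, 0.0002, 0, 0, 0, 0],
    [-1, 0, 0, 0, 0, 0, 0],
  ],
)

```text
time_s: 23.92
tcp_pos: [0.5376, -0.0342, 0.0277]
eef_rot: [180.0, 1.4, -166.7]
contact_force: [-8.7, -0.4, 11.9]
gripper_width: 0.0589
gripper_force: 45.0
```

move_arm(
  plan=[
    [-1, 0.001, 0.0002, 0, 0, 0, 0],
    [-1, 0, 0, 0, 0, 0, 0],
  ],
)

```text
time_s: 24.18
tcp_pos: [0.5376, -0.0342, 0.0276]
eef_rot: [180.0, 1.3, -166.7]
contact_force: [-12.1, 0.5, 14.8]
gripper_width: 0.0589
gripper_force: 45.0
```

It stopped firmly at the stop, with the force rising and no travel. Relaxing, then letting go.

move_arm(
  plan=[
    [-1, -0.001, -0.0002, 0.0002, 0, 0, 0],
    [-1, -0.001, -0.0003, 0.0002, 0, 0, 0],
    [-1, 0, 0, 0, 0, 0, 0],
  ],
  force=8,
)

```text
time_s: 24.55
tcp_pos: [0.538, -0.0341, 0.0277]
eef_rot: [180.0, 1.6, -166.7]
contact_force: [-3.5, -1.6, -2.2]
gripper_width: 0.0599
gripper_force: 8.0
```

move_arm(
  plan=[
    [1, 0, 0, 0, 0, 0, 0],
    [1, 0, 0, 0, 0, 0, 0],
    [1, 0, 0, 0, 0, 0, 0],
    [1, 0, 0, 0, 0, 0, 0],
    [1, 0, 0, 0, 0, 0, 0],
  ],
)

```text
time_s: 25.18
tcp_pos: [0.5389, -0.0339, 0.0283]
eef_rot: [180.0, 1.7, -166.7]
contact_force: [-0.7, -0.2, -0.0]
gripper_width: 0.0878
gripper_force: 0.0
```

move_arm(
  plan=[
    [1, -0.002, 0, 0.005, 0, 0, 0],
    [1, 0, 0, 0.02, 0, 0, 0],
    [1, 0, 0, 0.04, 0, 0, 0],
    [1, 0, 0, 0.05, 0, 0, 0],
    [1, -0.02, -0.05, 0.03, 0, 0, 0],
    [1, -0.02, -0.06, 0.02, 0, 0, 0],
    [1, -0.02, -0.06, 0, 0, 0, 0],
    [1, -0.02, -0.06, 0, 0, 0, 0],
    [1, -0.02, -0.06, 0, 0, 0, 0],
    [1, -0.01, -0.06, 0, 0, 0, 0],
    [1, 0, 0, 0, 0, 0, 0],
    [1, 0, 0, 0, 0, 0, 0],
  ],
)

```text
time_s: 26.68
tcp_pos: [0.4281, -0.3783, 0.192]
eef_rot: [180.0, 1.6, -166.8]
contact_force: [-0.1, 0.7, -0.1]
gripper_width: 0.0877
gripper_force: 0.0
```

```bash
python3 p.py .035 .07 h1
```

```text
time_s 26.675
tcp_pos [ 0.4281 -0.3783  0.192 ]
eef_rot [ 179.9513    1.6351 -166.7728]
contact_force [-0.1369  0.6534 -0.0657]
gripper_width 0.0877
gripper_force 0.0
joints [-22.5574  11.7649 -15.7965  -1.1367 -61.1453 -53.6773]
-- 799
-125 16 z 47.2 y [-28.6  29.2   0.3] xmax -110.1
-110 73 z 46.8 y [-30.5  30.3  -0.1] xmax -95.2
-95 73 z 47.5 y [-29.7  29.   -0.3] xmax -80.2
-80 73 z 46.8 y [-30.   30.7   0.4] xmax -65.2
-65 75 z 46.4 y [-39.9  29.2  -5.3] xmax -50.2
-50 74 z 46.6 y [-40.5  30.2  -5.2] xmax -35.4
-35 76 z 46.7 y [-40.2  29.2  -5.5] xmax -20.2
-20 69 z 48.2 y [-40.   29.6  -5.2] xmax -5.3
-5 72 z 45.5 y [-40.4  28.5  -6. ] xmax 9.5
10 75 z 46.1 y [-40.   29.1  -5.5] xmax 25.0
25 73 z 46.9 y [-40.8  28.4  -6.2] xmax 39.9
40 44 z 48.1 y [-40.   26.9  -6.6] xmax 52.4
-- 977
-125 30 z 47.8 y [-29.   29.4   0.2] xmax -110.1
-110 76 z 47.7 y [-31.4  29.3  -1. ] xmax -95.0
-95 70 z 48.9 y [-29.8  30.5   0.4] xmax -80.1
-80 70 z 48.6 y [-31.4  28.5  -1.5] xmax -65.4
-65 87 z 48.3 y [-43.1  40.6  -1.2] xmax -50.3
-50 96 z 48.7 y [-42.5  40.4  -1.1] xmax -35.1
-35 92 z 48.4 y [-41.3  39.5  -0.9] xmax -20.0
-20 91 z 48.9 y [-41.4  41.3  -0. ] xmax -5.3
-5 85 z 49.0 y [-42.  40.  -1.] xmax 10.0
10 86 z 48.1 y [-43.4  39.8  -1.8] xmax 24.8
25 94 z 48.3 y [-41.4  39.6  -0.9] xmax 40.0
40 81 z 51.7 y [-42.2  37.6  -2.3] xmax 54.1
55 18 z 58.6 y [22.1 33.2 27.7] xmax 68.8
```

View pics/h1.png

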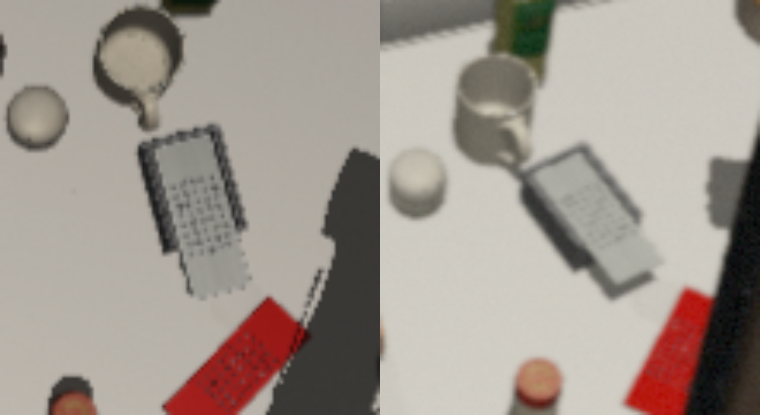

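The plate lies flat and centred, with its near end about 55 mm proud of the box. I'll confirm it is home with a gentle push on its near end using shut fingers.

move_arm(
  plan=[
    [-1, 0.0105, 0.0555, 0, -0.4, 1.6, 0],
    [-1, 0.0105, 0.0555, 0, 0, 0, 0],
    [-1, 0.0105, 0.0555, 0, 0, 0, 0],
    [-1, 0.0105, 0.0555, 0, 0, 0, 0],
    [-1, 0.0105, 0.0555, 0, 0, 0, 0],
    [-1, 0.0065, 0.0555, 0, 0, 0, 0],
    [-1, 0, 0, -0.04, 0, 0, 0],
    [-1, 0, 0, -0.04, 0, 0, 0],
    [-1, 0, 0, -0.04, 0, 0, 0],
    [-1, 0, 0, -0.032, 0, 0, 0],
    [-1, 0, 0, 0, 0, 0, 0],
    [-1, 0, 0, 0, 0, 0, 0],
  ],
)

```text
time_s: 28.28
tcp_pos: [0.4884, -0.0445, 0.0414]
eef_rot: [-180.0, 0.1, -166.6]
contact_force: [0.4, 0.2, -0.0]
gripper_width: 0.001
gripper_force: 0.0
```

move_arm(
  plan=[
    [-1, 0.0015, 0.0004, 0, 0, 0, 0],
    [-1, 0.0015, 0.0004, 0, 0, 0, 0],
    [-1, 0.0015, 0.0003, 0, 0, 0, 0],
    [-1, 0.0015, 0.0003, 0, 0, 0, 0],
    [-1, 0, 0, 0, 0, 0, 0],
  ],
)

```text
time_s: 28.9
tcp_pos: [0.4937, -0.044, 0.0401]
eef_rot: [-180.0, -0.0, -166.7]
contact_force: [1.0, 0.0, 0.3]
gripper_width: 0.0001
gripper_force: 0.0
```

move_arm(
  plan=[
    [-1, 0.0015, 0.0004, 0, 0, 0, 0],
    [-1, 0.001, 0.0002, 0, 0, 0, 0],
    [-1, 0.001, 0.0002, 0, 0, 0, 0],
    [-1, 0, 0, 0, 0, 0, 0],
  ],
)

```text
time_s: 29.4
tcp_pos: [0.4971, -0.0431, 0.0401]
eef_rot: [180.0, -0.0, -166.7]
contact_force: [0.7, -0.1, -0.2]
gripper_width: 0.0002
gripper_force: 0.0
```

move_arm(
  plan=[
    [-1, 0.001, 0.0002, 0, 0, 0, 0],
    [-1, 0.001, 0.0002, 0, 0, 0, 0],
    [-1, 0, 0, 0, 0, 0, 0],
  ],
)

```text
time_s: 29.78
tcp_pos: [0.499, -0.0428, 0.04]
eef_rot: [180.0, -0.0, -166.7]
contact_force: [-0.4, 0.4, -0.3]
gripper_width: 0.0005
gripper_force: 0.2
```

move_arm(
  plan=[
    [-1, 0.001, 0.0002, 0, 0, 0, 0],
    [-1, 0.0005, 0.0002, 0, 0, 0, 0],
    [-1, 0, 0, 0, 0, 0, 0],
  ],
)

```text
time_s: 30.15
tcp_pos: [0.4991, -0.0428, 0.0397]
eef_rot: [180.0, -0.2, -166.7]
contact_force: [-5.6, -0.1, 2.2]
gripper_width: 0.0003
gripper_force: 2.6
```

The plate does not move under 5.6 N, far more than its own friction on the ledges, so it is home. Backing away.

move_arm(
  plan=[
    [-1, -0.005, -0.001, 0, 0, 0, 0],
    [-1, -0.015, -0.004, 0, 0, 0, 0],
    [-1, 0, 0, 0.04, 0, 0, 0],
    [-1, 0, 0, 0.05, 0, 0, 0],
    [-1, 0, -0.03, 0.05, 0, 0, 0],
    [-1, -0.01, -0.06, 0.01, 0, 0, 0],
    [-1, -0.01, -0.06, 0, 0, 0, 0],
    [-1, -0.01, -0.06, 0, 0, 0, 0],
    [-1, -0.01, -0.06, 0, 0, 0, 0],
    [1, -0.01, -0.06, 0, 0, 0, 0],
    [1, 0, 0, 0, 0, 0, 0],
    [1, 0, 0, 0, 0, 0, 0],
  ],
)

```text
time_s: 31.65
tcp_pos: [0.4298, -0.3772, 0.1898]
eef_rot: [180.0, -0.0, -166.8]
contact_force: [0.3, 0.9, 0.0]
gripper_width: 0.0247
gripper_force: 0.0
```

```bash
python3 p.py .035 .07 i | head -16; python3 -c "
from h import *; print(workorder.close_job())"
```

```text
time_s 31.65
tcp_pos [ 0.4298 -0.3772  0.1898]
eef_rot [ 1.799773e+02 -2.700000e-03 -1.667726e+02]
contact_force [0.2547 0.892  0.043 ]
gripper_width 0.0247
gripper_force 0.0
joints [-2.16861e+01  1.24712e+01 -1.56196e+01 -1.94000e-02 -6.19244e+01
 -5.50773e+01]
-- 799
-125 15 z 46.4 y [-29.   29.2   0.1] xmax -110.0
-110 73 z 47.0 y [-29.1  29.3   0.1] xmax -95.1
-95 73 z 46.3 y [-29.2  28.9  -0.1] xmax -80.2
-80 72 z 46.3 y [-29.6  29.6   0. ] xmax -65.3
-65 78 z 46.5 y [-40.1  28.7  -5.7] xmax -50.1
-50 74 z 47.8 y [-40.5  29.9  -5.3] xmax -35.4
-35 76 z 45.8 y [-39.6  30.1  -4.7] xmax -20.3
the job is handed in; nothing more can be done
None
```

The plate lies flat in the box channel, home against the stop (it did not move under a 5.6 N check push), the arm is clear, and the job was handed in at about 32 s.

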